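# Strip a sink trap for cleaning

### The arm

A 7-joint arm with a two-finger parallel gripper is mounted at the origin on the work surface. World frame = base frame: x ahead of the robot, y to its left, z up, the work surface at z = 0. Lengths are in m, angles in rad, forces in N, time in s.
With the tool pointing down it reaches from about 0.425 to 0.95 m from the base axis. Payload 4.7 kg.
Tool frame: the origin (TCP) lies midway between the tips of the shut fingers; the grasp point (between the pads) lies 19 mm behind it; z points along the fingers, y is the line along which they close (so a half turn about z gives the same grasp; the last joint's range is limited). The gripper opens to 85 mm and grips with 20 to 120 N. Pads are 22 mm wide; open, the fingers measure 114 mm over their backs; the gripper's body (76 mm by 85 mm) begins 54 mm behind the grasp point. The pads swing forward as they close: fully open they stand 13 mm farther back than shut.
Start: joints at [-1.181, 0.469, -0.049, 1.532, 0.024, 1.141, -0.082], TCP at [0.274, 0.617, 0.231] pointing down, gripper open.
Joint ranges: [-2.59, 2.59], [-0.33, 1.99], [-1.39, 1.29], [0.1, 2.45], [-1.04, 4.18], [0.21, 1.99], [-2.66, 2.66]. Speed limits (rad/s): [2.57, 2.57, 3.14, 3.14, 3.14, 3.14, 3.14].

### API

Orientations are given as a 3x3 rotation matrix whose columns are the frame's x, y, z axes.
In Python, from rig import arm, telemetry, viewer, finish_job, spotter gives the robot as it stands. Calls block until the motion is done:
- arm.movep(position, orientation): joint-space move of the TCP to a pose.
- arm.move_l(position, attitude=None, feed=0.15, until_force=None): straight line of the TCP; attitude=None keeps the orientation; feed is the mean speed in m/s. With until_force (N) it stops when the force on the tool has changed by that much, and returns True; else False.
- arm.move_joints(angles): joint-space move.
- arm.command_gripper(opening, newtons=None): finger opening in m; newtons is the grip in N (None keeps the last); returns when the fingers have stopped.
- arm.sleep(seconds).
- arm.inverse_kinematics(position, orientation): joint angles nearest the present ones, or None.
- telemetry.sense(): the state.
- viewer.camera(name): name is "scene" or "top"; returns (picture, depth): 384x512x3 uint8, red, green, blue; 384x512 float32, m along the optical axis (not along the pixel's ray), 0 where there is no reading.
- viewer.camera_params(name): a dict with "K" (3x3 intrinsics, pixels), "dist" ([k1, k2, p1, p2, k3] as OpenCV has them; the pictures are not rectified), "position" and "rotation" of the camera in the world. Camera axes: x right, y down, z forward; pixel columns grow to the right and rows downward; lengths in m; the calibration is good to about 2 mm. A picture is of the moment at which its call begins. camera_params takes no time and is no camera call.
A pose or a line that the arm cannot do raises arm.Unreachable and nothing moves.
- finish_job(): hands the job in; it is judged then, once.
Trained networks look in the newest picture that a camera, given by its name, has taken for a name from the list of things; names that differ only in an ending like _2 or _b are one class to them, and where a whole thing is asked for, a point or a joint stands for the part that bears it (a point fixed in the world has none). Each returns a list of dicts, best first, with "score" (0 to 1); they miss things now and then, are a little off and sometimes report something else, mostly with a low value. They report only what shows in the picture. A call takes as long as a camera call.
- spotter.spot_in(camera, name): "position" ([x, y, z] in m, in world coordinates, good to about 4 mm: the middle of the surface that is visible of it).
- spotter.regions_of(camera, name): "region" (384x512 bool, what is visible of it).
- spotter.tip_of(camera, name): "position" ([x, y, z] in m, in world coordinates, good to about 4 mm: a listed point, or the origin of a listed thing).
The state is a dict: "time_s": time; "joint_pos": joint angles; "qd": joint speeds; "joint_efforts": joint torques, N m; "position": TCP position; "tcp_rot": TCP orientation; "wrist_force": force on the tool from outside, world axes, zero at the start; "ft_torque": the same for the moment, N m; "finger_gap": finger opening in m; "gripper_force": force on a finger pad.
Only numpy, scipy, OpenCV 4.12 (cv2) and the standard library are available. Lean on these libraries where they do the work, as an engineer would, in place of code of your own. Each camera call takes 0.05 s, during which the arm holds its last target. There are 200 camera calls.

### The job

Take the white sink trap apart for cleaning: swing the steel clip about a quarter turn, fully clear of the cap, then take off the cap, the strainer basket and the sleeve one at a time in that order. Stand the cap in the square grey tray, then the basket in the round steel dish, then the sleeve on the slatted wooden rack, each upright and set down, not dropped, and leave the clip open. Do not disturb the other things on the table.

Things in the scene. Friction and masses are not known exactly. Their poses are not given: they have to be found in the camera images.
- trap: fixed white trap body on a grey base plate (150 x 110 x 8, local x -60 to +90). Origin: its axis at table height, z up, local +x towards the clip's post. Round cup 88 across with a flat collar 104 across, top 70 above the table, hole 60 across. The sleeve stands on the cup's floor (12 above the table), the basket hangs in the sleeve by its flange, the cap stands on the collar over both
- trap_mouth (a point): centre of the top of the trap's collar, 70 above the table, on the axis of the nested parts
- clip (a joint): steel clip that turns about an upright post; rad; 0 (up to 0.25 at the start) with its inner end over the cap's foot flange, grows counter-clockwise seen from above, stop at 1.75; clear of the cap from 1.3. Stays where it is left; moving it takes about 1.5 N at the pin
- clip_hinge (a point): on the clip's turning axis, 68 from the trap's axis along local +x, 86 above the table (the clip's upper face; the clip bar is 75 x 18 x 8, reaching 26 from the axis towards the trap and 49 the other way)
- clip_pin (a point): top of the clip's upright black handle pin, 16 thick and 55 long, 141 above the table at its top; it stands 45 from the clip's axis on the side away from the trap (at joint 0) and swings with the clip, towards local +y
- cap: white plastic cap, 111 tall in all. Origin: centre of its underside, z up. Foot flange 104 across and 5 thick, round hollow body 74 across up to height 77, then a solid round neck 32 across from 77 to 111: the grip. Open below, 66 inside, 71 deep; it must be raised 75 to clear the basket's post. About 0.16 kg
- basket: steel strainer basket, 78 tall. Origin: centre of its underside, z up. Body 40 to 44 across and 40 tall, flange 56 across from 40 to 44, then a round post 16 across from 44 to 78: the grip. Assembled, its origin is 62 above the table. About 0.12 kg
- sleeve: white plastic sleeve: a round cup 56 across, 90 tall, wall 3, with a floor 4 thick. Origin: centre of its underside, z up. Assembled, its origin is 12 above the table and its rim stands 32 above the collar: grip across the outside just above the collar. About 0.09 kg
- tray_in (a point): centre of the inner floor of the fixed square grey tray (150 x 150, walls 5, 22 high); floor 5 above the table; x, y along its sides
- dish_in (a point): centre of the inner floor of the fixed round steel dish (136 across at the rim, 120 at the foot, 30 high, wall 4); floor 5 above the table
- rack_top (a point): centre of the top of the fixed slatted wooden rack (120 along its x, 160 along its y); top 18 above the table
- wrench: bystander, leave alone: open-ended steel wrench 180 long, lying flat at the right side. Origin on its underside
- nut: bystander, leave alone: spare white plastic ring nut, 64 across, 20 high, lying flat on the far left or far right. Origin on its underside
- elbow: bystander, leave alone: white plastic pipe elbow with legs about 73 and 63 long, 36 high, lying flat on the far left or far right. Origin on its underside
- soap: bystander, leave alone: clear soap bottle, 66 across, 170 tall, standing at the left side. Origin on its underside
- jar: bystander, leave alone: glass jar with steel lid, 72 across, 90 tall, standing at the left side. Origin on its underside
- carton: bystander, leave alone: cardboard carton 90 x 70 x 50 at the right side. Origin on its underside

How it is judged:
On the way, in this order (a step that is already met when the one before it is completed fails the run):
1. the clip is swung clear of the cap, which is still on the trap (value of joint clip above 1.3 rad and horizontal distance between cap and trap_mouth below 0.02 m), for 0.1 s.
2. the cap stands released in the square tray (angle between cap's own z axis and vertical below 0.1 rad and linear speed of cap below 0.03 m/s and contact force between the fingers and cap below 0.05 N and horizontal distance between cap and tray_in below 0.035 m and z of cap in the frame of tray_in between -0.004 and 0.005 m), for 0.2 s.
3. the basket stands released in the round dish (angle between basket's own z axis and vertical below 0.1 rad and linear speed of basket below 0.03 m/s and contact force between the fingers and basket below 0.05 N and horizontal distance between basket and dish_in below 0.042 m and z of basket in the frame of dish_in between -0.004 and 0.005 m), for 0.2 s.
4. the sleeve stands released on the slatted rack (angle between sleeve's own z axis and vertical below 0.1 rad and linear speed of sleeve below 0.03 m/s and contact force between the fingers and sleeve below 0.05 N and x of sleeve in the frame of rack_top between -0.06 and 0.06 m and y of sleeve in the frame of rack_top between -0.08 and 0.08 m and z of sleeve in the frame of rack_top between -0.004 and 0.005 m), for 0.2 s.
At the end, for the whole second after the job is handed in: clip open over 1.3 rad; all released, at rest, upright within 0.1 rad: cap on the square tray's floor (35 mm from centre at most), basket on the round dish's floor (42 mm), sleeve on the rack's top (60 mm along the rack's x, 80 mm along its y) (all of step 2 and all of step 3 and all of step 4 and value of joint clip above 1.3 rad); the robot touches nothing.
It fails at once if a part falls freely from more than about 40 mm ((linear speed of cap above 0.9 m/s and contact force between the fingers and cap below 0.05 N) or (linear speed of basket above 0.9 m/s and contact force between the fingers and basket below 0.05 N) or (linear speed of sleeve above 0.9 m/s and contact force between the fingers and sleeve below 0.05 N)).
It fails at once if a bystander is moved by more than 40 mm (distance of any of wrench, nut, elbow, soap, jar, carton from where it was at the start of the episode above 0.04 m).
It also fails if it takes over 69 s, if anything falls off the work surface, if the arm or the gripper's body presses on something with over 40 N, if the wrist force passes 120 N, or if a joint passes its speed limit or range.

## Working session

There is one attempt and no reset: what is moved stays moved. The work goes in short steps, each a Python script; the robot and the scene stay as the last script left them, time stands still between calls to the robot, and variables do not carry over. Pictures are saved under pics/ and viewed, at most 10 in all, crops included, and the job is handed in when it is done.

```bash
mkdir -p pics; ls
python3 - <<'E'
from rig import arm, telemetry, viewer, spotter
import cv2, numpy as np
ims=[]
for c in("top","scene"):
    p,d=viewer.camera(c); cv2.imwrite(f"pics/{c}0.png",p[:,:,::-1])
    for n in ["trap_mouth","clip_hinge","clip_pin","cap","tray_in","dish_in","rack_top","wrench","nut","elbow","soap","jar","carton","trap"]:
        r=spotter.tip_of(c,n)
        print(c,n,[(np.round(x["position"],3).tolist(),round(x["score"],2)) for x in r[:2]])
    print(viewer.camera_params(c))
s=telemetry.sense();print(s["time_s"],s["tcp_rot"],s["position"])
E
```

```text
pics
rig.py
top trap_mouth [([0.457, -0.081, 0.07], 0.57), ([0.718, -0.26, -0.004], 0.43)]
top clip_hinge [([0.467, 0.511, 0.003], 0.71), ([0.708, 0.265, 0.002], 0.61)]
top clip_pin [([0.566, -0.112, 0.141], 0.71), ([0.457, -0.078, 0.003], 0.17)]
top cap [([0.459, -0.075, 0.069], 0.81), ([0.705, 0.264, 0.0], 0.5)]
top tray_in [([0.536, -0.307, 0.001], 0.66)]
top dish_in [([0.683, 0.013, 0.008], 0.88)]
top rack_top [([0.532, 0.279, 0.014], 0.83), ([0.624, 0.497, 0.002], 0.7)]
top wrench [([0.59, -0.497, 0.001], 0.55)]
top nut [([0.706, 0.268, 0.001], 0.58)]
top elbow [([0.718, -0.259, -0.003], 0.71)]
top soap [([0.625, 0.494, 0.002], 0.98), ([0.562, -0.109, 0.138], 0.27)]
top jar [([0.468, 0.511, 0.002], 0.58)]
top carton [([0.438, -0.523, 0.002], 0.77), ([0.532, -0.306, 0.004], 0.27)]
top trap [([0.458, -0.078, 0.002], 0.89), ([0.458, -0.076, 0.07], 0.37)]
{'K': array([[376.49524544,   0.        , 258.35476948],
       [  0.        , 376.49524544, 190.19112236],
       [  0.        ,   0.        ,   1.        ]]), 'dist': array([-0.05095536,  0.        ,  0.        ,  0.        ,  0.
[... 938 characters left out ...]
 0.55)]
scene trap [([0.453, -0.076, 0.0], 0.56)]
{'K': array([[383.17410745,   0.        , 250.51209891],
       [  0.        , 383.17410745, 190.77940739],
       [  0.        ,   0.        ,   1.        ]]), 'dist': array([-0.10852761,  0.        ,  0.        ,  0.        ,  0.        ]), 'position': array([1.29731323, 0.57891524, 0.96596332]), 'rotation': array([[-0.60906033,  0.54341366, -0.5777085 ],
       [ 0.79283995,  0.39766295, -0.46181056],
       [-0.0212209 , -0.73930087, -0.67304079]])}
1.5 [[-9.13594079e-01  4.06627420e-01  2.36809227e-06]
 [ 4.06627418e-01  9.13594074e-01  1.02082338e-04]
 [ 3.93460027e-05  9.42247508e-05 -9.99999995e-01]] [0.27446812 0.61670403 0.23134919]
```

View pics/top0.png

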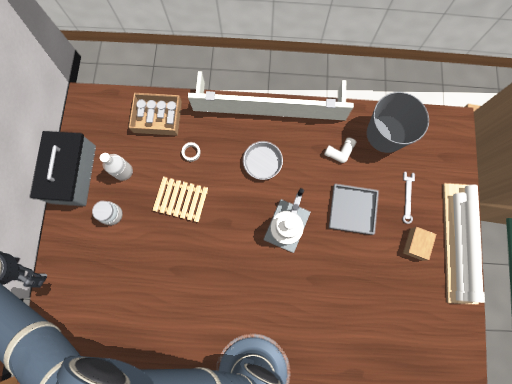

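View pics/scene0.png

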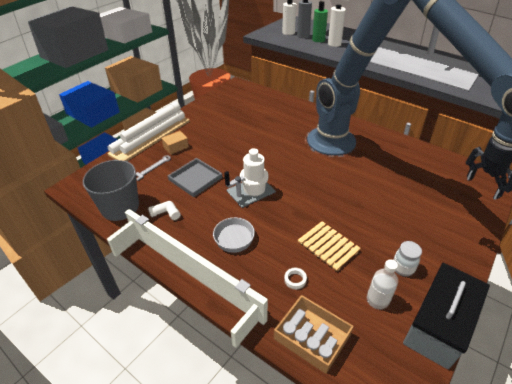

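The top view shows the trap at (287,228) with the clip pin at (300,191). The tray is at (354,209), the dish at (263,160) and the rack at (181,200), all of which match the networks' output. Next I'll refine the trap axis and pin from depth, then swing the clip with the fingers caging the pin.

```bash
cat > h.py <<'E'
from rig import arm, telemetry, viewer, spotter, finish_job
import cv2, numpy as np
def cloud(c):
    p,d=viewer.camera(c); P=viewer.camera_params(c)
    v,u=np.nonzero(d>0)
    n=cv2.undistortPoints(np.stack([u,v],1).astype(float)[:,None],P["K"],P["dist"])[:,0]
    z=d[v,u][:,None]
    return np.hstack([n*z,z])@P["rotation"].T+P["position"], p
def R(a):
    "tool down, closing line (y) at world angle a"
    c,s=np.cos(a),np.sin(a)
    return np.array([[-s,c,0],[c,s,0],[0,0,-1.]])
def best(pos,a):
    "of the two equivalent grasps, the angle with the smaller last joint"
    o=[(abs(q[6]),b) for b in(a,a+np.pi) if (q:=arm.inverse_kinematics(pos,R(b))) is not None]
    return min(o)[1]
def st():
    s=telemetry.sense(); return round(s["time_s"],2),np.round(s["position"],3),np.round(s["wrist_force"],1),round(s["finger_gap"],4)
E
python3 - <<'E'
from h import *
for c in("top","scene"):
    X,_=cloud(c)
    for n,ctr,lo,hi in(("neck",(.457,-.078),.176,.19),("pin",(.565,-.109),.134,.15)):
        m=(np.hypot(*(X[:,:2]-ctr).T)<.03)&(X[:,2]>lo)&(X[:,2]<hi); Y=X[m]
        print(c,n,m.sum(),Y.mean(0).round(4),((Y.min(0)+Y.max(0))/2).round(4),np.ptp(Y,axis=0).round(3))
yaw=np.radians(-22); H=np.array([.457,-.078])+.068*np.array([np.cos(yaw),np.sin(yaw)])
for q in (.22,1.65):
  for k in (0,np.pi):
    t=yaw+q; print(q,k,arm.inverse_kinematics([*(H+.045*np.array([np.cos(t),np.sin(t)])),.118],R(t+np.pi/2+k)))
for n,p in dict(neck=(.457,-.078,.27),tray=(.536,-.304,.2),dish=(.684,.012,.2),rack=(.532,.278,.2)).items():
  for k in(0,np.pi): print(n,k,arm.inverse_kinematics(p,R(yaw+np.pi/2+k)))
E
```

```text
top neck 93 [ 0.4541 -0.0802  0.1806] [ 0.4549 -0.0805  0.1812] [0.03  0.027 0.009]
top pin 24 [ 0.5611 -0.1142  0.1403] [ 0.5621 -0.1138  0.1394] [0.016 0.013 0.01 ]
scene neck 48 [ 0.4578 -0.0761  0.1807] [ 0.4566 -0.0768  0.1815] [0.031 0.031 0.008]
scene pin 17 [ 0.565  -0.1099  0.1405] [ 0.5634 -0.1105  0.1406] [0.015 0.013 0.01 ]
0.22 0 [-0.20080897  0.45378461  0.42181969  1.90673961 -0.24537478  0.83134242
  1.75657715]
0.22 3.141592653589793 [-0.51576316  0.57217701  0.88289335  1.92317741 -0.55786469  0.91116825
 -1.08852904]
1.65 0 [ 0.87616959  0.68654904 -1.17721484  1.93057292  0.74217337  1.04739862
  2.20511372]
1.65 3.141592653589793 [-0.41280608  0.42014323  0.57263171  2.00068767 -0.31122047  0.80632434
  0.03350973]
neck 0 [-0.47604316  0.07413091  0.59550273  1.98850352 -0.04682119  1.09213169
  1.32658499]
neck 3.141592653589793 [-0.66137503  0.07850005  0.7992515   1.99559144 -0.06337724  1.09203196
 -1.78920628]
tray 0 [-0.12902902  0.49757382  0.81180593  1.75008932 -0.40576099  1.07024003
  2.00834124]
tray 3.141592653589793 [-0.20772987  0.54572349  0.94667897  1.75392816 -0.49233611  1.09965662
 -1.05301294]
dish 0 [-0.30256752  0.51977279  0.32956989  1.56046118 -0.18214188  1.09172286
  1.25753775]
dish 3.141592653589793 [-0.55974884  0.59693024  0.74080107  1.57667857 -0.43117163  1.13773463
 -1.67622257]
rack 0 [-0.59778032  0.37411239  0.05999279  1.75728874 -0.02586149  1.01095415
  0.65863175]
rack 3.141592653589793 [-1.05661022  0.43444098  0.682859    1.78382276 -0.31410617  1.03453782
 -2.21122594]
```

```bash
cat >> h.py <<'E'
AX=np.array([.456,-.0785]); YAW=np.radians(-22.4)
HG=AX+.068*np.array([np.cos(YAW),np.sin(YAW)])
def pin(q): return HG+.045*np.array([np.cos(YAW+q),np.sin(YAW+q)])
def clip_q(c):
    X,_=cloud(c); m=(np.hypot(*(X[:,:2]-HG).T)<.06)&(np.hypot(*(X[:,:2]-AX).T)>.045)&(X[:,2]>.125)&(X[:,2]<.15)
    Y=np.median(X[m],axis=0); d=Y[:2]-HG; return Y.round(3),m.sum(),round(np.arctan2(d[1],d[0])-YAW,2)
E
python3 - <<'E'
from h import *
p=np.array([.563,-.112]); o=lambda q:R(YAW+q+np.pi*1.5)
d=p-HG; q0=np.arctan2(d[1],d[0])-YAW; print("q0",q0)
arm.movep([*p,.27],o(q0))
arm.command_gripper(.036); print(st())
arm.move_l([*p,.165],feed=.2)
print(arm.move_l([*p,.118],feed=.05,until_force=6),st())
arm.command_gripper(.026)
for q in np.linspace(q0,1.65,8)[1:]:
    arm.move_l([*pin(q),.118],o(q),feed=.06); print(round(q,2),st())
arm.move_l([*pin(1.62),.118],o(1.65),feed=.03)
arm.move_l([*pin(1.62),.28],feed=.25)
arm.movep([.5,.2,.3],R(YAW+np.pi/2))
print(clip_q("top"),clip_q("scene"),st())
cv2.imwrite("pics/s1.png",viewer.camera("scene")[0][100:300,130:380,::-1])
E
```

```text
q0 0.22069294018365293
(4.9, array([ 0.563, -0.112,  0.27 ]), array([ 0.7, -0.4, -0.7]), 0.036)
False (6.67, array([ 0.563, -0.112,  0.118]), array([ 0.5, -0.7,  0.2]), 0.0359)
0.42 (7.28, array([ 0.564, -0.103,  0.118]), array([ 0.3,  0.5, -0.2]), 0.0263)
0.63 (7.64, array([ 0.562, -0.094,  0.118]), array([-0.8, -0.8,  0.5]), 0.0259)
0.83 (8.0, array([ 0.559, -0.085,  0.118]), array([-0.4, -0.3, -0.3]), 0.0262)
1.04 (8.36, array([ 0.554, -0.077,  0.118]), array([ 0.5, -0.4,  0.5]), 0.0258)
1.24 (8.72, array([ 0.548, -0.071,  0.118]), array([0.1, 0.4, 0.4]), 0.0259)
1.45 (9.07, array([ 0.541, -0.066,  0.118]), array([-0.7,  0.5,  0.2]), 0.0259)
1.65 (9.43, array([ 0.533, -0.062,  0.118]), array([ 0.2,  0.4, -0.2]), 0.0262)
(array([ 0.535, -0.063,  0.141]), np.int64(24), np.float64(1.58)) (array([ 0.541, -0.056,  0.138]), np.int64(29), np.float64(1.53)) (11.62, array([0.501, 0.198, 0.299]), array([-0.4, -0.1, -0.1]), 0.0264)
```

The clip is open at about 1.55 rad. Next comes the cap.

```bash
cat >> h.py <<'E'
O=R(YAW+np.pi/2)
def take_place(pre,zg,newt,lift,dst,dz,relgap,hi):
    "grasp at TCP height zg on the trap axis, carry to dst, set down dz from zg, release"
    arm.movep([*AX,zg+.10],O); arm.command_gripper(pre)
    print("touch",arm.move_l([*AX,zg],feed=.08,until_force=10),st())
    arm.command_gripper(0,newt); print("grip",st())
    arm.move_l([*AX,zg+.02],feed=.05); arm.move_l([*AX,zg+lift],feed=.15); print("up",st())
    arm.move_l([*dst,zg+lift],feed=.25)
    arm.move_l([*dst,zg+dz+.02],feed=.15); arm.sleep(.2)
    print("down",arm.move_l([*dst,zg+dz-.004],feed=.03,until_force=4),st())
    arm.sleep(.2); arm.command_gripper(relgap); arm.sleep(.3)
    arm.move_l([*dst,zg+dz+.12],feed=.15); print("off",st())
E
python3 - <<'E'
from h import *
take_place(.07,.147,40,.11,(.536,-.304),-.065,.06,0)
arm.movep([.5,.15,.3],O)
print(clip_q("top"))
for c in("top","scene"):
    p,_=viewer.camera(c); cv2.imwrite(f"pics/c_{c}.png",p[:,:,::-1])
    print([(r["position"],r["score"]) for r in spotter.tip_of(c,"cap")[:2]])
    for n in("basket","sleeve"): print(n,[(r["position"],r["score"]) for r in spotter.tip_of(c,n)[:2]])
X,_=cloud("scene")
m=(np.hypot(*(X[:,:2]-AX).T)<.03)&(X[:,2]>.13); print(X[m].mean(0) if m.any() else 0,m.sum(),X[m].max(0) if m.any() else 0)
E
```

```text
touch False (14.67, array([ 0.456, -0.079,  0.147]), array([ 0. , -0.2, -1. ]), 0.0701)
grip (15.09, array([ 0.456, -0.078,  0.147]), array([0.1, 0.6, 3.9]), 0.0311)
up (16.39, array([ 0.455, -0.078,  0.256]), array([ 1.9,  0.1, -1.3]), 0.0308)
down True (19.52, array([ 0.536, -0.304,  0.082]), array([0.2, 0.7, 4.4]), 0.0312)
off (21.36, array([ 0.535, -0.303,  0.201]), array([ 0.3,  0.5, -0.5]), 0.0597)
(array([ 0.535, -0.063,  0.139]), np.int64(24), np.float64(1.59))
[([0.5394, -0.2986, 0.0058], 0.72), ([0.4539, -0.0782, 0.0068], 0.44)]
basket [([0.4549, -0.0774, 0.0603], 0.55)]
sleeve [([0.4555, -0.081, 0.0092], 0.41)]
[([0.5343, -0.308, 0.0085], 0.82)]
basket [([0.4548, -0.0787, 0.0618], 0.55)]
sleeve [([0.4569, -0.0796, 0.0111], 0.57)]
[ 0.45765988 -0.07504581  0.13742676] 18 [ 0.46569722 -0.06971707  0.1441041 ]
```

View pics/c_scene.png

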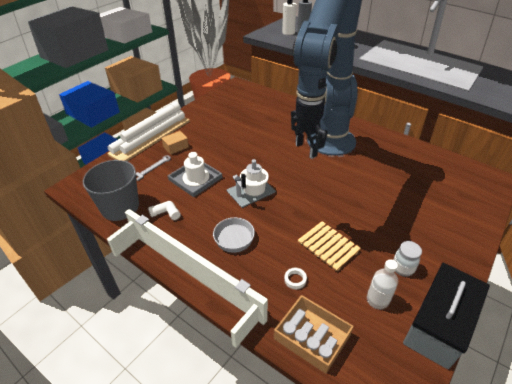

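The scene picture shows the cap upright in the tray at (194,172) and the basket and sleeve still in the trap at (254,180). The basket is next.

Run:
```python
from h import *
take_place(.05,.109,40,.13,(.684,.012),-.057,.04,0)
arm.movep([.5,.2,.3],O)
print(clip_q("top"))
for c in("top","scene"):
    p,_=viewer.camera(c); cv2.imwrite(f"pics/b_{c}.png",p[:,:,::-1])
    for n in("basket","sleeve"): print(n,[(r["position"],r["score"]) for r in spotter.tip_of(c,n)[:2]])
print(st())
```

```text
touch False (26.21, array([ 0.456, -0.079,  0.109]), array([-0.7, -0.3,  0.6]), 0.0503)
grip (26.62, array([ 0.456, -0.078,  0.109]), array([-0.8,  1.2,  3. ]), 0.0149)
up (28.05, array([ 0.455, -0.078,  0.238]), array([-1. , -0.4, -1.2]), 0.0146)
down True (31.28, array([0.684, 0.012, 0.052]), array([-0.6,  0.2,  5.2]), 0.0147)
off (33.1, array([0.683, 0.012, 0.171]), array([-0.2,  0. , -0.7]), 0.0397)
(array([ 0.535, -0.063,  0.141]), np.int64(24), np.float64(1.59))
basket [([0.6858, 0.0111, 0.0046], 0.77), ([0.4557, -0.0806, 0.0005], 0.17)]
sleeve [([0.4539, -0.0813, 0.0102], 0.52)]
basket [([0.6828, 0.0129, 0.0034], 0.52)]
sleeve [([0.4549, -0.0802, 0.0104], 0.79), ([0.685, 0.0099, 0.0018], 0.22)]
(34.58, array([0.5  , 0.199, 0.3  ]), array([ 0.5, -0.2,  0.5]), 0.04)
```

View pics/b_scene.png

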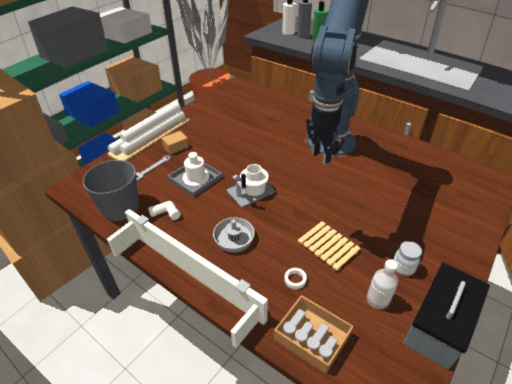

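The basket stands upright in the dish at (234,233), and the sleeve's open rim shows in the trap at (254,178). The sleeve is last.

Run:
```python
from h import *
take_place(.085,.068,30,.17,(.532,.278),.006,.08,0)
arm.movep([.45,.1,.32],O)
print(clip_q("top"))
for c in("top","scene"):
    p,_=viewer.camera(c); cv2.imwrite(f"pics/f_{c}.png",p[:,:,::-1])
    for n in("cap","basket","sleeve","nut","elbow","jar","soap"): print(n,[(r["position"],r["score"]) for r in spotter.tip_of(c,n)[:1]])
print(st())
```

```text
touch False (37.68, array([ 0.456, -0.079,  0.068]), array([-0.2,  0. ,  0.1]), 0.0848)
grip (38.08, array([ 0.456, -0.078,  0.068]), array([-1.7,  0.2,  5.4]), 0.0548)
up (39.77, array([ 0.455, -0.078,  0.237]), array([-0.3, -1. , -1.4]), 0.0548)
down True (43.33, array([0.532, 0.278, 0.075]), array([-1. , -1.1,  5.3]), 0.0547)
off (45.15, array([0.531, 0.278, 0.193]), array([-0.7, -0.5, -0.4]), 0.0797)
(array([ 0.535, -0.063,  0.14 ]), np.int64(23), np.float64(1.59))
cap [([0.5352, -0.3034, 0.0067], 0.68)]
basket [([0.6834, 0.0114, 0.0041], 0.59)]
sleeve [([0.5299, 0.2783, 0.014], 0.59)]
nut [([0.6832, 0.0131, 0.0022], 0.7)]
elbow [([0.7171, -0.2598, -0.0047], 0.75)]
jar [([0.4675, 0.5085, 0.0067], 0.82)]
soap [([0.6242, 0.4931, -0.0005], 0.81)]
cap [([0.5371, -0.307, 0.0088], 0.89)]
basket [([0.6825, 0.0097, 0.0053], 0.75)]
sleeve []
nut [([0.7072, 0.2633, 0.0042], 0.79)]
elbow [([0.5362, -0.3041, 0.0068], 0.61)]
jar [([0.4702, 0.5112, 0.0012], 0.77)]
soap [([0.6185, 0.491, -0.0021], 0.63)]
(46.92, array([0.45, 0.1 , 0.32]), array([ 0.1, -0.2,  0.8]), 0.0805)
```

View pics/f_scene.png

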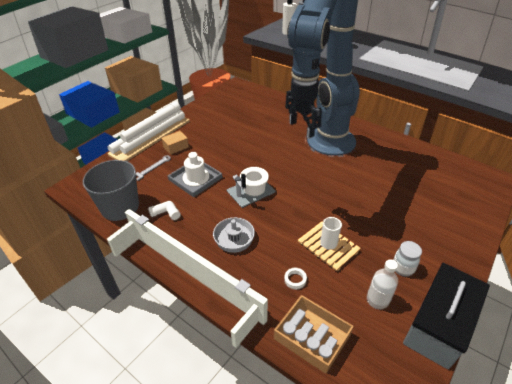

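The sleeve stands upright on the rack at (331,234), the cap is in the tray at (194,172), the basket is in the dish at (234,233), and the clip is still open.

```bash
python3 -c "
from rig import finish_job
print(finish_job())"
```

```text
the job is handed in; nothing more can be done
None
```

The trap is apart and the job is handed in at about 47 s: clip open at about 1.55 rad, cap upright in the tray, basket in the dish, sleeve on the rack, and no bystanders visibly disturbed; the judge's verdict was not returned.

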